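# Seat the keyed water-filter cartridge

## Robot

A 7-joint arm with a two-finger parallel gripper is mounted at the origin on a cart in front of the work surface, level with it; the furniture and walls round the work are solid. World frame = base frame: x ahead of the robot, y to its left, z up, the work surface at z = 0. Lengths are in mm, angles in rad, forces in N, time in s.
With the tool pointing down it reaches from about 400 to 750 mm from the base axis. Payload 19.5 kg.
Tool frame: the origin (TCP) lies on the front face of the gripper's body, between the roots of the fingers; the fingertips stand 73 mm ahead of it and the grasp point (between the pads) lies 54 mm ahead of it; z points along the fingers, y is the line along which they close (so a half turn about z gives the same grasp; the last joint's range is limited). The gripper opens to 85 mm and grips with 20 to 120 N. Pads are 22 mm wide; open, the fingers measure 114 mm over their backs; the gripper's body (76 mm by 85 mm) begins 54 mm behind the grasp point. The pads swing forward as they close: fully open they stand 13 mm farther back than shut.
Start: joints at [-1.243, 0.707, -0.028, 1.485, 0.022, 0.951, -0.075], TCP at [207.811, 536.114, 303.868] pointing down, gripper open.
Joint ranges: [-2.71, 2.71], [-0.32, 2.16], [-1.57, 1.52], [0, 2.45], [-1.46, 4.6], [0, 2.02], [-2.83, 2.83]. Speed limits (rad/s): [1.89, 1.89, 2.57, 2.57, 3.01, 3.01, 3.01].

## Interface

Orientations are given as a unit quaternion [x, y, z, w].
In Python, from bench import observe, vision, ticket gives the robot as it stands.
- The arm moves only by the shell command python3 -m creep 'ROWS' [FORCE]. ROWS is JSON, a list of rows, each a list of 3 entries, a list of its own where there are three numbers: the shift along the world's x, y, z scaled (see below), then the turn about the world's z scaled (see below), then the opening, from -1 (shut) to 1 (fully open). A call has 1 to 12 rows; each row is the pose to reach, as a shift and turn from the pose commanded when the call began, turning the shorter way round; what a row does not reach only later rows make up. The controller multiplies each number of a shift by 40 cm and each number of a turn by pi rad. A row lasts 1/12 s, in which the tool goes at most 41.7 mm and 7.16 degrees, less where a joint would pass 70% of its speed; a pose out of reach is approached as far as the arm can. A call with a number of a shift or a turn outside -1 to 1 is refused whole. A call with a gripper value outside its range is refused whole. The fingers move at their own pace and stop on an object; FORCE is the grip in N (left out, the last holds). Time passes only in rows, so rows that repeat a pose let the fingers close. It gives the time, the measured TCP pose, the force, the opening and the grip force at its end, in the units of the state.
- observe(): the state, without advancing time (a new reading comes with each control period).
- vision.camera(name): name is "side" or "top"; returns the picture (420x560x3 uint8, red, green, blue); there is no depth.
- vision.calibration(name): a dict with "fov_y" (degrees; the focal length in pixels is half the picture's height over the tangent of half this angle, whatever the lens; pixels are square), "cx", "cy" (the principal point, pixels), "k1" (the pictures are not rectified: a ray, as slopes to the right and down, at radius r is drawn at 1 + k1 r^2 times it, then the intrinsics apply), "rvec" (rotation vector, rad) and "tvec" (3), from world to camera coordinates, as OpenCV has them. Camera axes: x right, y down, z forward; pixel columns grow to the right and rows downward; lengths in mm; the calibration is good to about 2 mm. A picture is of the moment at which its call begins. calibration takes no time and is no camera call.
- ticket.job_done(): hands the job in; it is judged then, once.
The state is a dict: "clock": time; "joint_positions": joint angles; "joint_vel": joint speeds; "effort": joint torques, N m; "ee_pos": TCP position; "tool_rot": TCP orientation; "ft_force": force on the tool from outside, world axes, zero at the start; "wrist_torque": the same for the moment, N m; "gripper_width": finger opening in mm; "grip_force": force on a finger pad.
Only numpy, scipy, OpenCV 4.12 (cv2) and the standard library are available. Lean on these libraries where they do the work, as an engineer would, in place of code of your own. Each camera call takes 0.05 s, during which the arm holds its last target. There are 200 camera calls.

## Task

Fit the loose white filter cartridge into the well of the grey water-filter housing so that its flange lies flat on the rim all round, and let go of it. It goes fully home only one way round: the notch in one end of the cartridge must pass over the coding pin, which stands at one end of the well, so if it stops short turn it half round and try again. Do not knock over the mug, the jars or the salt shaker.

Things in the scene. Friction and masses are not known exactly. Their poses are not given: they have to be found in the camera images.
- cartridge: Loose white filter cartridge, upright, 0.18 kg. Origin: centre of underside, z up, y along its length. Body 52 (x) by 90 (y), z 0-45; flange 66 by 104, z 45-51; square grip 24 by 24 on the axis, z 51-86, sides along x and y. One notch in the +y end only, cut through body and flange from bottom to top: 15 wide, centred on x = 0, from y = 25 to the end face.
- cartridge_grip (a point): Middle of the cartridge's square grip, 68 above its underside; axes as the cartridge
- housing: Grey plastic water-filter housing, fixed, 83 (x) by 121 (y) by 62 high, steel spout sticking out 36 on its -x face. Origin: centre of underside, z up. Open well 57 (x) by 95 (y) centred in it. The cartridge fully home hangs by its flange on the rim, its underside 17 above this origin, notch over the pin; the wrong way round it stops on the pin, underside at 42.
- well_floor (a point): Centre of the well's floor, 12 above the housing's underside, 50 below the rim; axes as the housing. A fixed steel coding pin, 10 in diameter, 30 high, stands on it at x = 0 and y = +33 or -33: which end changes from start to start and no pose tells it (look into the well, or try). A flat plug 1 high is at the other end.
- mug: Two-tone mug, 78 by 116 with handle, 101 high, loose bystander; origin under its centre, z up
- jam_jar: Jam jar, 69 in diameter, 99 high, loose bystander; origin centre of underside, z up
- salt_shaker: Salt shaker, 44 in diameter, 90 high, loose bystander; origin centre of underside, z up
- spice_jar: Spice jar with a red cap, 45 in diameter, 106 high, loose bystander; origin centre of underside, z up
Mind the look-alikes: they are no part of the job. Leave any blue or purple look-alike of the cartridge alone.

How it is judged:
By the outcome, as a careful person would: the job done as asked, in the order asked, and still so for the second after the job is handed in, with the robot touching nothing.
It also fails if it takes over 54 s, if anything falls off the work surface, if the arm or the gripper's body presses on something with over 40 N, if the wrist force passes 120 N, or if a joint passes its speed limit or range.

## Working session

There is one attempt and no reset: what is moved stays moved. The work goes in short steps, Python scripts to look and compute and a shell command to move; the robot and the scene stay as the last step left them, time stands still between calls to the robot, and variables do not carry over. Pictures are saved under pics/ and viewed, at most 10 in all, crops included, and the job is handed in when it is done.

```bash
mkdir -p pics; ls; cat > h.py <<'E'
import numpy as np, cv2
from bench import observe, vision
def cal(n):
    c=vision.calibration(n); f=210/np.tan(np.radians(c["fov_y"])/2)
    R,_=cv2.Rodrigues(np.array(c["rvec"],float)); t=np.array(c["tvec"],float).ravel()
    K=np.array([[f,0,c["cx"]],[0,f,c["cy"]],[0,0,1]]); return K,np.array([c["k1"],0,0,0],float),R,t
def ray(n,p):
    K,d,R,t=cal(n); u=cv2.undistortPoints(np.array(p,float).reshape(-1,1,2),K,d).reshape(-1,2)
    v=np.c_[u,np.ones(len(u))]@R; return -R.T@t, v
def onz(n,p,z):
    o,v=ray(n,p); return o+v*((z-o[2])/v[:,2])[:,None]
def proj(n,P):
    K,d,R,t=cal(n); return cv2.projectPoints(np.array(P,float).reshape(-1,1,3),R,t,K,d)[0].reshape(-1,2)
def tri(p1,p2,n1="top",n2="side"):
    o1,v1=ray(n1,p1);o2,v2=ray(n2,p2);out=[]
    for a,b in zip(v1,v2):
        s=np.linalg.lstsq(np.c_[a,-b],o2-o1,rcond=None)[0]; A=o1+a*s[0];B=o2+b*s[1]; out.append([*(A+B)/2,np.linalg.norm(A-B)])
    return np.array(out)
def snap(n,f,crop=None,s=1):
    im=vision.camera(n); g=im
    cv2.imwrite(f"raw_{n}.png",im[...,::-1])
    if crop: x0,y0,x1,y1=crop; g=im[y0:y1,x0:x1]
    cv2.imwrite(f,cv2.resize(g,None,fx=s,fy=s,interpolation=cv2.INTER_CUBIC)[...,::-1]); return im
E
python3 -c "
from h import *
snap('top','pics/t1.png',s=1.4);snap('side','pics/s1.png',s=1.4);print(observe())
for n in('top','side'):print(vision.calibration(n), ray(n,[[280,210]]))"
```

```text
pics
{'clock': 0.1, 'joint_positions': array([-1.2427169 ,  0.70700627, -0.0275924 ,  1.4849242 ,  0.02200381,
        0.95089511, -0.07547036]), 'joint_vel': array([-2.10802788e-03, -2.07525419e-03,  1.25353743e-06, -5.61575454e-04,
        1.61781276e-03,  1.70255521e-04, -3.85444869e-04]), 'effort': array([ 2.20000620e-03, -8.84268594e+01,  1.23634201e+00, -2.36445272e+01,
        1.69685483e-02,  5.24879099e-03, -1.13034584e-06]), 'ee_pos': array([207.76321743, 535.98824194, 303.5008152 ]), 'tool_rot': array([ 1.83832255e-01,  9.82957520e-01, -4.60911485e-04, -6.28629956e-05]), 'ft_force': array([-0.60880917,  0.28328035,  0.50601168]), 'wrist_torque': array([ 0.00795123, -0.0293193 ,  0.06975913]), 'grip_force': 0.0, 'gripper_width': 85.38182725934641}
{'fov_y': 46.18610426186019, 'cx': 277.6602576067, 'cy': 209.46256779646995, 'k1': -0.004585424446778048, 'rvec': array([ 2.11621712, -2.11121292,  0.18086413]), 'tvec': array([ -50.71856995,  552.09465228, 1181.89905899])} (array([ 320.16472448,  -72.51414117, 1263.52780443]), array([[ 0.18701907,  0.0139739 , -0.98226898]]))
{'fov_y': 50.18968481827992, 'cx': 279.29158913520706, 'cy': 208.32233583239275, 'k1': -0.0840773495999335, 'rvec': array([ 1.93699899,  0.01429716, -0.03807162]), 'tvec': array([-542.10960081,   65.5890865 , 1134.70677862])} (array([  580.43208244, -1019.95314194,   456.66005619]), array([[-0.03203019,  0.9318421 , -0.36147042]]))
```

View pics/t1.png

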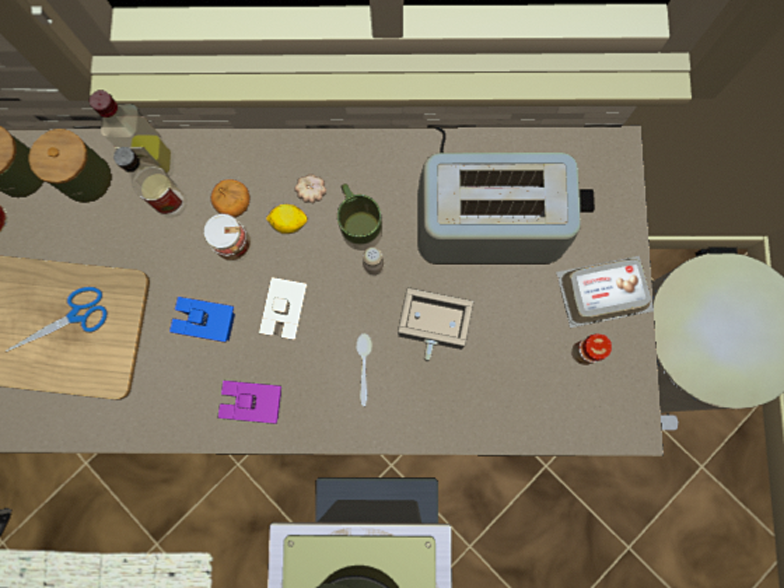

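View pics/s1.png

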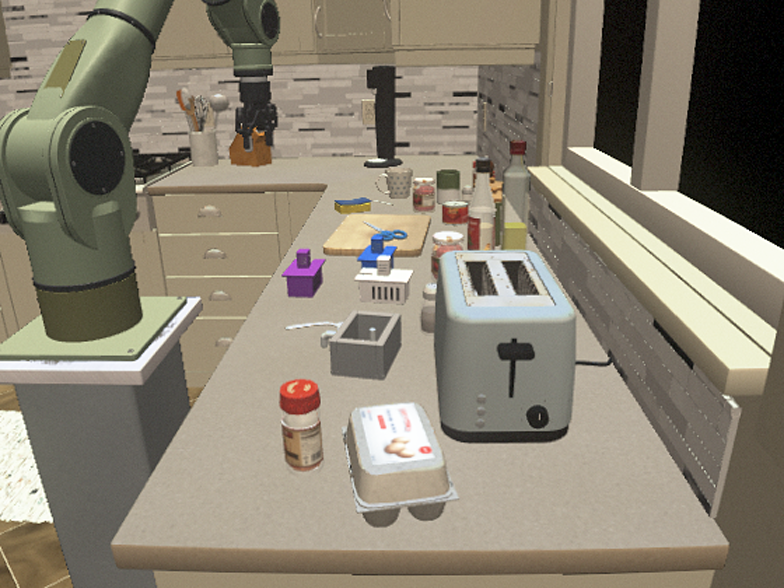

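Top view: the white cartridge is at about (202,219) in raw pixels. Candidates: white (202,219), the blue look-alike (144,229), the purple look-alike (178,287). By the description I choose white. The housing is at (311,227) with its spout at (306,249). I'll check the choice in one close crop covering cartridge and housing.

```bash
python3 -c "
from h import *
t=cv2.imread('raw_top.png')[190:255,180:345]; s=cv2.imread('raw_side.png')[170:275,225:310]
t=cv2.resize(t,None,fx=4.8,fy=4.8,interpolation=cv2.INTER_CUBIC)
cv2.imwrite('pics/c1.png',t); cv2.imwrite('pics/c2.png',cv2.resize(s,None,fx=5.6,fy=5.6,interpolation=cv2.INTER_CUBIC))
"
```

```text
(no output)
```

View pics/c1.png

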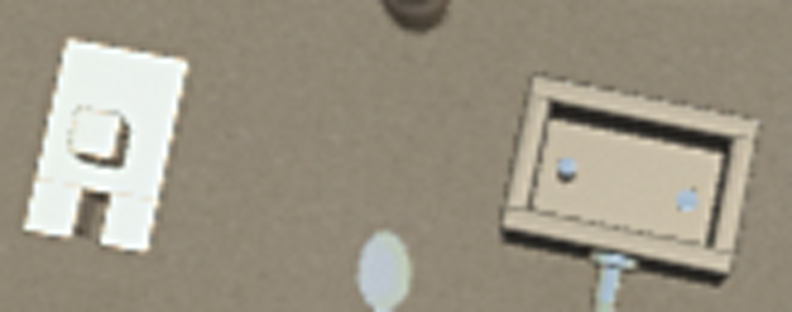

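View pics/c2.png

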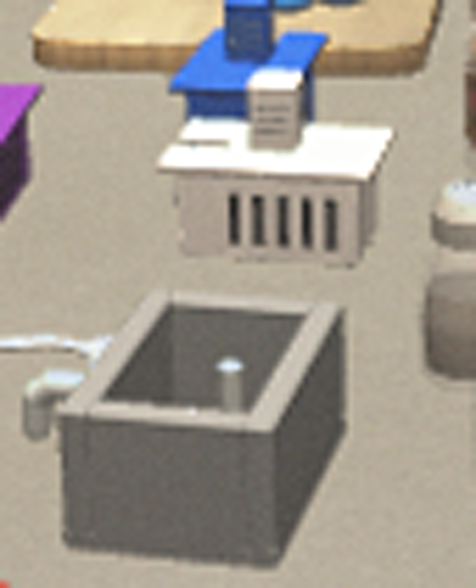

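The crop confirms the white cartridge: square grip, one notch at the crop's bottom, which is world -x. In the well, two round marks show at crop (567,168) and (687,200). The side crop shows the standing pin's top at (230,365). Next I triangulate.

```bash
cat > m.py <<'E'
from h import *
np.set_printoptions(suppress=True,precision=1)
T=lambda a:np.array(a)/4.8+[180,190]-.4
S=lambda a:np.array(a)/5.6+[225,170]-.4
print('pin L',tri(T([[567,165]]),S([[230,365]])),'R',tri(T([[687,200]]),S([[230,365]])))
H=tri(T([[535,75],[758,121],[735,255],[506,212]]),S([[345,308],[270,430],[62,415],[155,290]]));print('H',H)
C=tri(T([[67,38],[188,62],[148,252],[24,231]]),S([[393,128],[375,180],[160,165],[185,122]]));print('C',C)
G=tri(T([[97,133]]),S([[275,80]]));print('grip top',G)
im=cv2.imread('raw_top.png')
def quad(mask,n):
    c=max(cv2.findContours(mask,cv2.RETR_EXTERNAL,cv2.CHAIN_APPROX_NONE)[0],key=cv2.contourArea)
    r=cv2.minAreaRect(c);return cv2.boxPoints(r)
m=np.zeros(im.shape[:2],np.uint8);m[190:250,180:225]=(im[190:250,180:225].min(2)>190)*255
q=quad(m,0);w=onz('top',q,51);print('white flange rect @51',w, w.mean(0))
e=[w[i]-w[(i+1)%4] for i in range(2)];print([(np.linalg.norm(x),np.degrees(np.arctan2(x[1],x[0]))) for x in e])
g=onz('top',T([[82,105],[125,112],[116,165],[72,152]]),86);print('grip',g.mean(0))
r=onz('top',T([[535,75],[758,121],[735,255],[506,212]]),62);print('rim@62',r,r.mean(0))
i=onz('top',T([[551,98],[737,137]]),62);print('inner up edge',i)
for n,x in (('H',r),('C',onz('top',T([[67,38],[188,62],[148,252],[24,231]]),51))):
  e=[x[k]-x[(k+1)%4] for k in range(4)];print(n,x.mean(0),[(round(np.linalg.norm(v)),round(np.degrees(np.arctan2(v[1],v[0])),1)) for v in e])
E
python3 m.py
```

```text
pin L [[516.3 -99.9  40.4   2. ]] R [[ 507.5 -159.    64.6   24.3]]
H [[ 561.8  -82.9   57.5    0.3]
 [ 536.8 -198.2   58.9    1.4]
 [ 463.3 -185.8   60.1    9. ]
 [ 486.4  -68.5   60.6    6.4]]
C [[582.6 163.5  49.9   1.3]
 [572.3 100.   45.3   1.9]
 [469.8 117.6  47.8   0.8]
 [478.9 182.2  48.    4.3]]
grip top [[525.8 139.8  83.2   1.7]]
white flange rect @51 [[482.2 181.6  51. ]
 [584.1 163.6  51. ]
 [570.1 100.   51. ]
 [468.8 118.9  51. ]] [526.3 141.   51. ]
[(np.float64(103.4152641422907), np.float64(169.96804356081756)), (np.float64(65.1255427921536), np.float64(77.60627910880699))]
grip [525.9 138.5  86. ]
rim@62 [[ 561.   -82.9   62. ]
 [ 536.9 -197.8   62. ]
 [ 467.5 -184.8   62. ]
 [ 489.4  -68.    62. ]] [ 513.7 -133.3   62. ]
inner up edge [[ 548.9  -91.1   62. ]
 [ 528.5 -186.8   62. ]]
H [ 513.7 -133.3   62. ] [(117, np.float64(78.1)), (71, np.float64(-10.6)), (119, np.float64(-100.6)), (73, np.float64(168.2))]
C [525.9 140.4  51. ] [(65, np.float64(78.7)), (102, np.float64(-10.2)), (66, np.float64(-99.5)), (104, np.float64(169.7))]
```

The side view confirms the tall pin at the housing's left end (world +y): (516,-100), z 40. Rim z is about 59 to 62, the flange top about 48 to 51 and the grip top 83. I need a sharper housing centre than this, so I'll zoom in.

```bash
python3 - <<'E'
from h import *
im=cv2.imread('raw_top.png')
cv2.imwrite('pics/c3.png',cv2.resize(im[200:252,280:342],None,fx=11,fy=11,interpolation=cv2.INTER_CUBIC))
d=im[...,0].astype(float)-im[...,2]
for (x0,x1) in((293,304),(318,329)):
    w=np.clip(d[219:238,x0:x1]-5,0,None); w[w<0]=0; y,x=np.mgrid[219:238,x0:x1]; print((w*x).sum()/w.sum(),(w*y).sum()/w.sum(),w.max(),(w>5).sum())
E
```

```text
297.74468085106383 224.17446808510638 34.0 9
322.68817204301075 231.26075268817203 34.0 14
```

View pics/c3.png

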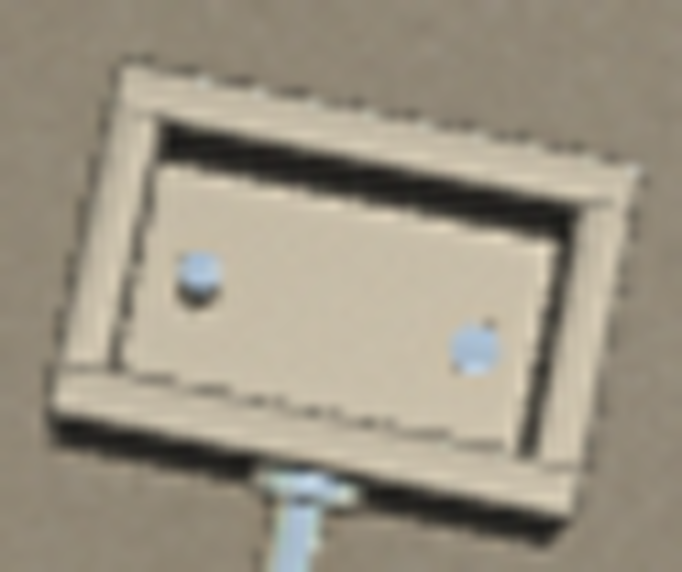

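The zoom shows clean rim corners, at crop px (124,65), (640,165), (570,520) and (50,413). The inner corners are at (160,120), (582,207), (525,460) and (113,372). The left mark has a dark side below it, so it is the tall pin. The right one is flat.

```bash
python3 - <<'E'
from h import *
np.set_printoptions(suppress=True,precision=1)
Z=lambda a:np.array(a)/11+[280,200]-.45
def rep(n,x):
  e=[x[k]-x[(k+1)%4] for k in range(4)];print(n,x.mean(0),[(round(np.linalg.norm(v),1),round(np.degrees(np.arctan2(v[1],v[0])),1)) for v in e])
rep('out',onz('top',Z([[124,65],[640,165],[570,520],[50,413]]),62))
rep('in',onz('top',Z([[160,120],[582,207],[525,460],[113,372]]),62))
a=onz('top',[[297.74,224.17]],42)[0];b=onz('top',[[322.69,231.26]],13)[0];v=a-b
print('pins',a,b,(a+b)/2,np.linalg.norm(v),np.degrees(np.arctan2(v[1],v[0])))
E
```

```text
out [ 509.1 -131.9   62. ] [(np.float64(118.2), np.float64(78.8)), (np.float64(82.0), np.float64(-12.0)), (np.float64(118.0), np.float64(-101.6)), (np.float64(81.0), np.float64(168.2))]
in [ 509.2 -131.7   62. ] [(np.float64(96.8), np.float64(78.2)), (np.float64(58.8), np.float64(-13.4)), (np.float64(93.8), np.float64(-102.1)), (np.float64(58.4), np.float64(169.5))]
pins [516.6 -99.8  42. ] [ 502.9 -164.2   13. ] [ 509.7 -132.    27.5] 71.94467182292158 78.04531951930205
```

Housing centre is (509.2,-131.8), pin axis 78.4°. Cartridge is at (526,140), notch pointing to about 169°. I move above the cartridge, turning +10°.

```bash
python3 -m creep '[[[0.795,-0.989,-0.1],0.057,1],[[0.795,-0.989,-0.1],0.057,1],[[0.795,-0.989,-0.1],0.057,1],[[0.795,-0.989,-0.1],0.057,1],[[0.795,-0.989,-0.1],0.057,1],[[0.795,-0.989,-0.1],0.057,1],[[0.795,-0.989,-0.1],0.057,1],[[0.795,-0.989,-0.1],0.057,1],[[0.795,-0.989,-0.1],0.057,1],[[0.795,-0.989,-0.1],0.057,1],[[0.795,-0.989,-0.1],0.057,1],[[0.795,-0.989,-0.1],0.057,1]]'; python3 -c "
from h import *
o=observe();print(o['clock'],o['ee_pos'],o['tool_rot'],o['joint_positions'])"
```

```text
clock: 1.1
ee_pos: [521.0, 145.6, 264.3]
tool_rot: [0.095, 0.995, -0.0, -0.0]
ft_force: [-0.1, 1.1, 0.1]
gripper_width: 85.3
grip_force: 0.0
1.1 [521.03545271 145.64595859 264.30486894] [ 9.52528542e-02  9.95453094e-01 -8.95362393e-05 -1.53634212e-04] [-0.23936621  0.7088815  -0.17260656  1.66187616  0.15889333  0.78491985
  0.89613689]
```

```bash
python3 -m creep '[[[0,0,0],0,1],[[0,0,0],0,1],[[0,0,0],0,1]]'
```

```text
clock: 1.35
ee_pos: [519.8, 147.9, 264.4]
tool_rot: [0.095, 0.995, 0.0, -0.0]
ft_force: [0.2, -0.7, -0.2]
gripper_width: 85.7
grip_force: 0.0
```

```bash
python3 -m creep '[[[0.016,-0.019,0],0,1],[[0.016,-0.019,-0.08],0,1],[[0.016,-0.019,-0.16],0,1],[[0.016,-0.019,-0.24],0,1],[[0.016,-0.019,-0.3],0,1],[[0.016,-0.019,-0.336],0,1],[[0.016,-0.019,-0.336],0,1],[[0.016,-0.019,-0.336],0,1]]'
```

```text
clock: 2.02
ee_pos: [526.4, 140.5, 130.3]
tool_rot: [0.095, 0.996, -0.0, -0.0]
ft_force: [0.1, -0.7, 0.3]
gripper_width: 85.6
grip_force: 0.0
```

```bash
python3 -m creep '[[[0,0,0],0,-0.2],[[0,0,0],0,-0.6],[[0,0,0],0,-1],[[0,0,0],0,-1],[[0,0,0],0,-1],[[0,0,0],0,-1],[[0,0,0],0,-1],[[0,0,0],0,-1]]' 50
```

```text
clock: 2.68
ee_pos: [526.7, 140.0, 130.7]
tool_rot: [0.095, 0.995, 0.0, 0.0]
ft_force: [-2.2, -1.1, 8.8]
gripper_width: 23.1
grip_force: 50.0
```

```bash
python3 -m creep '[[[0,0,0.05],0,-1],[[0,0,0.1],0,-1],[[0,0,0.2],0,-1],[[0,0,0.28],0,-1],[[0,0,0.28],0,-1]]'; python3 -m creep '[[[-0.044,-0.08,0],-0.04,-1],[[-0.044,-0.15,0],-0.08,-1],[[-0.044,-0.22,0],-0.12,-1],[[-0.044,-0.29,0],-0.16,-1],[[-0.044,-0.36,0],-0.2,-1],[[-0.044,-0.43,0],-0.235,-1],[[-0.044,-0.5,0],-0.27,-1],[[-0.044,-0.57,0],-0.3,-1],[[-0.044,-0.64,0],-0.335,-1],[[-0.044,-0.68,0],-0.37,-1],[[-0.044,-0.68,0],-0.4,-1],[[-0.044,-0.68,0],-0.435,-1]]'
```

```text
clock: 3.1
ee_pos: [527.8, 140.4, 247.6]
tool_rot: [0.095, 0.995, 0.001, 0.003]
ft_force: [1.0, 0.0, -1.0]
gripper_width: 23.3
grip_force: 50.1
clock: 4.1
ee_pos: [508.6, -133.1, 241.9]
tool_rot: [0.705, 0.71, -0.0, -0.0]
ft_force: [-0.4, 0.8, -2.5]
gripper_width: 23.1
grip_force: 50.4
```

```bash
python3 -m creep '[[[0,0,0],-0.035,-1],[[0,0,0],-0.07,-1],[[0,0,0],-0.07,-1],[[0,0,0],-0.07,-1]]';python3 -c "
from h import *
o=observe();q=o['tool_rot'];print(o['ee_pos'],np.degrees(2*np.arctan2(q[1],q[0]))-90,o['joint_positions'])"
```

```text
clock: 4.43
ee_pos: [508.8, -131.8, 242.0]
tool_rot: [0.775, 0.632, -0.0, -0.0]
ft_force: [0.1, -0.1, -3.1]
gripper_width: 23.7
grip_force: 50.4
[ 508.84120965 -131.78946959  242.00353152] -11.612931171646053 [ 0.06853842  0.73427229  0.23066234  1.75006954 -0.24387594  0.68577322
  0.22877361]
```

```bash
python3 -m creep '[[[0.001,0,-0.05],0,-1],[[0.001,0,-0.1],0,-1],[[0.001,0,-0.1],0,-1],[[0.001,0,-0.1],0,-1]]'; python3 -c "
from h import *
t=snap('top','raw2.png');s=snap('side','raw3.png')
a=cv2.resize(t[185:265,270:355],None,fx=4.6,fy=7,interpolation=cv2.INTER_CUBIC)
a=cv2.resize(t[185:265,270:355],(395,372),interpolation=cv2.INTER_CUBIC);b=cv2.resize(s[160:280,205:320],(395,412),interpolation=cv2.INTER_CUBIC)
c=np.zeros((420,795,3),np.uint8);c[:372,:395]=a;c[:412,400:]=b;cv2.imwrite('pics/p2.png',c[...,::-1])"
```

```text
clock: 4.77
ee_pos: [509.1, -132.1, 202.1]
tool_rot: [0.775, 0.631, -0.0, -0.001]
ft_force: [-0.4, 1.3, -1.3]
gripper_width: 23.4
grip_force: 50.3
```

View pics/p2.png

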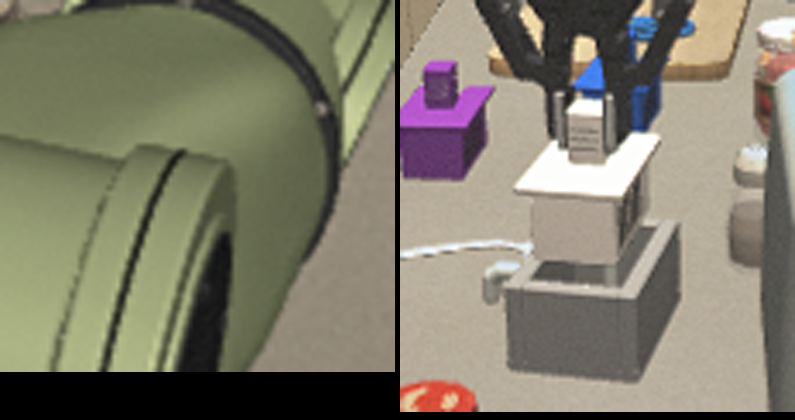

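The arm hides the view from above. In the side half the cartridge hangs level over the well, its body at (533–620, 260) inside the rim at (510–650, 290). I lower gently and watch the force.

```bash
python3 -m creep '[[[0,0,-0.012],0,-1],[[0,0,-0.024],0,-1],[[0,0,-0.03],0,-1],[[0,0,-0.036],0,-1],[[0,0,-0.036],0,-1]]'
```

```text
clock: 5.28
ee_pos: [509.2, -131.9, 187.4]
tool_rot: [0.776, 0.631, -0.0, -0.0]
ft_force: [-0.2, -0.5, -2.8]
gripper_width: 23.2
grip_force: 50.4
```

```bash
python3 -m creep '[[[0,0,-0.015],0,-1],[[0,0,-0.03],0,-1],[[0,0,-0.04],0,-1],[[0,0,-0.046],0,-1],[[0,0,-0.046],0,-1]]'
```

```text
clock: 5.7
ee_pos: [509.1, -132.0, 168.8]
tool_rot: [0.776, 0.63, -0.0, -0.0]
ft_force: [0.4, -0.3, -3.0]
gripper_width: 23.2
grip_force: 50.4
```

Past the pin top freely; the notch is over the pin. Next, down to the rim.

```bash
python3 -m creep '[[[0,0,-0.015],0,-1],[[0,0,-0.03],0,-1],[[0,0,-0.042],0,-1],[[0,0,-0.048],0,-1],[[0,0,-0.048],0,-1]]'
```

```text
clock: 6.12
ee_pos: [509.1, -131.9, 149.6]
tool_rot: [0.776, 0.63, -0.0, -0.0]
ft_force: [-0.4, -0.4, -2.4]
gripper_width: 23.2
grip_force: 50.4
```

```bash
python3 -m creep '[[[0,0,-0.003],0,-1],[[0,0,-0.006],0,-1],[[0,0,-0.006],0,-1]]'
```

```text
clock: 6.37
ee_pos: [509.4, -132.0, 147.8]
tool_rot: [0.776, 0.63, 0.0, 0.0]
ft_force: [0.4, 0.1, -2.2]
gripper_width: 23.3
grip_force: 50.4
```

```bash
python3 -m creep '[[[0,0,-0.003],0,-1],[[0,0,-0.004],0,-1],[[0,0,-0.004],0,-1]]'
```

```text
clock: 6.62
ee_pos: [509.3, -132.0, 147.7]
tool_rot: [0.776, 0.63, 0.0, 0.0]
ft_force: [-8.3, 3.3, 32.4]
gripper_width: 23.2
grip_force: 55.1
```

Contact at 147.7, as predicted for fully home. I ease off, open, then rise.

```bash
python3 -m creep '[[[0,0,0.003],0,-1],[[0,0,0.003],0,0],[[0,0,0.003],0,0.5],[[0,0,0.003],0,1],[[0,0,0.003],0,1],[[0,0,0.003],0,1],[[0,0,0.003],0,1],[[0,0,0.003],0,1]]'; python3 -m creep '[[[0,0,0.05],0,1],[[0,0,0.13],0,1],[[0,0,0.22],0,1],[[0,0,0.3],0,1],[[0,0.1,0.3],0,1],[[0,0.2,0.3],0,1],[[0,0.3,0.3],0,1],[[0,0.4,0.3],0,1],[[0,0.5,0.3],0,1],[[0,0.6,0.3],0,1],[[0,0.7,0.3],0,1],[[0,0.7,0.3],0,1]]'; python3 -c "
from h import *
t=snap('top','raw2.png');s=snap('side','raw3.png')
a=cv2.resize(t[185:265,270:355],(395,372),interpolation=cv2.INTER_CUBIC);b=cv2.resize(s[160:280,205:320],(395,412),interpolation=cv2.INTER_CUBIC)
c=np.zeros((420,795,3),np.uint8);c[:372,:395]=a;c[:412,400:]=b;cv2.imwrite('pics/p3.png',c[...,::-1])"
```

```text
clock: 7.28
ee_pos: [509.3, -132.0, 147.3]
tool_rot: [0.776, 0.63, -0.0, -0.0]
ft_force: [-0.2, -0.1, 1.0]
gripper_width: 85.4
grip_force: 0.0
clock: 8.28
ee_pos: [508.3, 156.1, 266.8]
tool_rot: [0.773, 0.634, 0.001, -0.002]
ft_force: [-0.9, 1.7, -0.4]
gripper_width: 85.6
grip_force: 0.0
```

View pics/p3.png

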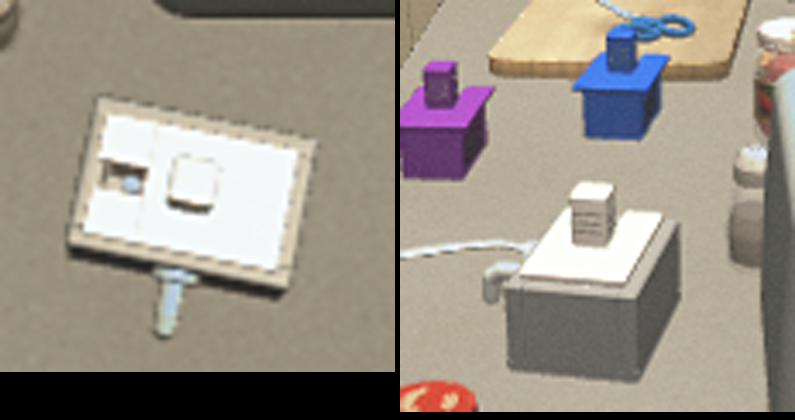

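The flange lies flat on the rim all round in both views. The notch at (125,178) is over the pin at (131,184), and the gripper is clear.

```bash
python3 -c "
from bench import ticket
print(ticket.job_done())"
```

```text
the job is handed in; nothing more can be done
None
```

The cartridge is fully home in the housing, with its notch over the coding pin and its flange flat on the rim; it is released and the job is handed in at about 8.4 s on the robot's clock.

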